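# Raise the barrier and send the glass crate through

## Task

Push the red-and-white counterweighted barrier arm up past its balance point, so that it stays raised by itself. Then push the grey crate of green glasses along its lane, under the raised arm, until it is home against the black end stop. Only push: do not lift the crate, do not touch the glasses or upset them, and leave the red glassware and the tape roll where they stand.

Things in the scene. Friction and masses are not known exactly. Their poses are not given: they have to be found in the camera images.
- lane: fixed straight crate lane. Origin: on the table (height 0), on the lane's centre line, under the barrier arm; x across the lane away from the robot, y along it the way the crate must travel, z up. Slide surface of aluminium bars 18 mm above the table, 150 mm wide between two steel fences 6 mm thick whose tops are 45 mm above the table. It starts (open end) at y = -270 mm. Position and yaw vary
- boom (a joint): angle of the barrier arm, rad: 0 = down, level across the lane (its rest, where it bars the crate's way); grows as its free end rises; 1.45 = fully raised against its stop, nearly upright. A dark round counterweight sits behind and above the pivot: below about 0.7 rad the arm falls back down, beyond it swings on up by itself and stays. About 1 N at the free end moves it
- boom_end (a point): middle of the arm's end edge, at mid-thickness, 280 mm from the pivot on the robot's side of the lane; moves with the arm. The last 50 mm of the arm is a flat red paddle 95 mm wide (along the lane), 12 mm thick; the rest a 24 x 24 mm bar, white with red bands. Lying down, the paddle's underside is 79 mm above the table, and it sticks out 54 mm past the near fence over bare table
- lane_stop (a point): middle of the face of the black end stop (60 mm tall, across the lane), at lane y = +205 mm, on the slide surface 18 mm above the table; the crate's front wall ends up against it
- boom_pivot (a point): point on the arm's pivot axis, 85 mm above the table, at x = +145 mm, y = 0 of the lane; the axis runs along the lane's y. It is carried by a blue post 104 mm tall beyond the far fence
- crate: light grey open crate with a cross divider, 140 mm across the lane (x), 160 mm along it (y), 75 mm tall, walls 5 mm; loose, about 0.7 kg with its glasses; a push of 3 to 10 N slides it. Origin: centre of its underside, 18 mm above the table; axes as the lane's. It starts in the lane 125 to 155 mm before the arm (lane y = -125 to -155 mm); against the end stop its centre is at lane y = +125 mm
- green_a: an open green glass tumbler, 54 mm across the rim and 100 mm tall, standing in a cell of the crate and rising 30 mm above its walls; origin at the centre of its underside, z up. It rides along in the crate and is not to be touched
- green_b: an open green glass tumbler, 54 mm across the rim and 100 mm tall, standing in a cell of the crate and rising 30 mm above its walls; origin at the centre of its underside, z up. It rides along in the crate and is not to be touched
- green_c: an open green glass tumbler, 54 mm across the rim and 100 mm tall, standing in a cell of the crate and rising 30 mm above its walls; origin at the centre of its underside, z up. It rides along in the crate and is not to be touched
- red_tumbler: a dark red glass tumbler standing on the table, 72 mm across, 95 mm tall; origin at the centre of its underside; a bystander
- red_stack: two nested dark red tumblers, 76 mm across, 109 mm tall, on the table beyond the lane; origin at the centre of the underside; a bystander
- tape_roll: a black roll of tape lying flat on the table, 90 mm across, 24 mm tall; origin at the centre of its underside; a bystander
Things that resemble listed ones, but are neither listed nor needed, are in the scene too. Of the things that look like the crate, the smaller one is meant.

How it is judged (in metres and radians):
On the way, in this order (a step that is already met when the one before it is completed fails the run):
1. the barrier arm is raised past its balance point and up at its stop, with the crate still before it (value of joint boom above 1.25 rad and y of crate in the frame of lane below -0.07 m), for 0.3 s.
2. the crate is home against the end stop (y of crate in the frame of lane between 0.112 and 0.135 m and x of crate in the frame of lane between -0.015 and 0.015 m and z of crate in the frame of lane below 0.024 m), for 0.2 s.
At the end, for the whole second after the job is handed in: The barrier arm stands raised by itself (above 1.25 rad) and still; the crate lies in the lane on its slide surface within 13 mm of the end stop, at rest; the three green glasses stand upright in it; the red tumbler, red stack and tape roll are upright and within 20 mm of where they began (all of step 2 and value of joint boom above 1.25 rad and velocity of joint boom between -0.05 and 0.05 rad/s and linear speed of crate below 0.02 m/s and angle between each of green_a, green_b, green_c, red_tumbler, red_stack, tape_roll's own z axis and vertical below 0.3 rad and horizontal distance between each of green_a, green_b, green_c and crate below 0.08 m and distance of each of red_tumbler, red_stack, tape_roll from where it was at the start of the episode below 0.02 m); the robot touches nothing.
It fails at once if the crate is lifted or tipped (z of crate in the frame of lane above 0.032 m or angle between crate's own z axis and vertical above 0.15 rad).
It fails at once if a green glass is lifted or upset (z of any of green_a, green_b, green_c in the frame of crate above 0.02 m or angle between any of green_a, green_b, green_c's own z axis and vertical above 0.4 rad).
It fails at once if a green glass is touched by the robot (contact force between any of green_a, green_b, green_c and the fingers above 0.5 N or contact force between any of green_a, green_b, green_c and the arm above 0.5 N).
It fails at once if the red glassware or the tape roll is disturbed (distance of any of red_tumbler, red_stack, tape_roll from where it was at the start of the episode above 0.02 m).
It also fails if it takes over 59 s, if anything falls off the work surface, if the arm or the gripper's body presses on something with over 40 N, if the wrist force passes 120 N, or if a joint passes its speed limit or range.

## Robot

A 6-joint arm with a two-finger parallel gripper is mounted at the origin on the work surface. World frame = base frame: x ahead of the robot, y to its left, z up, the work surface at z = 0. Lengths are in m, angles in degrees, forces in N, time in s.
With the tool pointing down it reaches from about 0.3 to 0.75 m from the base axis. Payload 8.5 kg.
Tool frame: the origin (TCP) lies on the centre line of the jaws, within the pads' length; the fingertips stand 22 mm ahead of it and the grasp point (between the pads) lies 3 mm ahead of it (env.tip_reach is the distance from the TCP to the fingertips, in m); y points along the fingers, z is the direction in which the jaws open and shut, and the axes are right-handed (so a half turn about y gives the same grasp; the last joint's range is limited). The gripper opens to 85 mm and grips with 20 to 120 N. Pads are 22 mm wide; open, the fingers measure 114 mm over their backs; the gripper's body (76 mm by 85 mm) begins 54 mm behind the grasp point. The pads swing forward as they close: fully open they stand 13 mm farther back than shut.
Start: joints at [51.263, 21.807, 74.336, -0, 83.858, -12.336], TCP at [0.245, 0.493, 0.253] pointing down, gripper open.
Joint ranges: [-178.18, 178.18], [-50.72, 133.34], [12.68, 142.11], [-81.47, 261.47], [9.98, 163.14], [-165.26, 165.26]. Speed limits (degrees/s): [136.94, 136.94, 180, 180, 180, 180].

## Interface

Orientations are given as a 3x3 rotation matrix whose columns are the frame's x, y, z axes.
In Python, from rig import env, get_image gives the robot as it stands. The module is installed in compiled form; this text tells all that it offers.
- The arm moves only by the tool carry_out, never from a script. Its argument "targets" is a list that holds one entry, the list of rows, each a list of 7 numbers: the closure, from 0 (fully open) to 1 (shut), then the shift along the world's x, y, z in mm, then the turn, a rotation vector about the world's x, y, z in degrees. In form: [[[claw, dx, dy, dz, ax, ay, az], ...]]. A call has 1 to 20 rows; each row is the pose to reach, as a shift and turn from the pose commanded when the call began; what a row does not reach only later rows make up. A row lasts 1/12 s, in which the tool goes at most 41.7 mm and 7.16 degrees, less where a joint would pass 70% of its speed; a pose out of reach is approached as far as the arm can. A call with a gripper value outside its range is refused whole. The fingers move at their own pace and stop on an object; "squeeze" is the grip in N (left out, the last holds). Time passes only in rows, so rows that repeat a pose let the fingers close. It gives the time, the measured TCP pose, the force and the opening at its end, in the units of the state.
- env.observe(): the state, without advancing time (a new reading comes with each control period).
- get_image(name): name is "scene" or "top" or "wrist"; returns a dict with "img" (420x560x3 uint8, red, green, blue), "fx", "fy", "cx", "cy" (pixels), "rvec" (rotation vector, rad) and "tvec" (3), from world to camera coordinates, as OpenCV has them. Camera axes: x right, y down, z forward; pixel columns grow to the right and rows downward; lengths in m; the calibration is good to about 2 mm. A picture is of the moment at which its call begins. There is no depth.
- env.close_job(): hands the job in, once; it reports no verdict.
The state is a dict: "time_s": time; "q": joint angles; "qvel": joint speeds; "joint_efforts": joint torques, N m; "position": TCP position; "tool_rot": TCP orientation; "ft_force": force on the tool from outside, world axes, zero at the start; "wrist_torque": the same for the moment, N m; "grip_width": finger opening in m.
Only numpy, scipy, OpenCV 4.12 (cv2) and the standard library are available. Lean on these libraries where they do the work, as an engineer would, in place of code of your own. Each camera call takes 0.05 s, during which the arm holds its last target.

## Working session

There is one attempt and no reset: what is moved stays moved. The work goes in short steps, Python scripts to look and compute and a tool call to move; the robot and the scene stay as the last step left them, time stands still between calls to the robot, and variables do not carry over. Pictures are saved under pics/ and viewed, and the job is handed in when it is done.

Besides the shell and the picture viewer there is one more tool, called after "Emit:" as name(argument=value, ...), one argument or row to a line, values as JSON. carry_out: Moves the arm, as the interface text tells. Its arguments: {"type":"object","properties":{"targets":{"type":"array"},"squeeze":{"type":"number"}},"required":["targets"]}

```bash
mkdir -p pics; ls; python3 - <<'E'
from rig import env,get_image
import cv2,numpy as np
s=env.observe();print({k:np.round(v,3).tolist() for k,v in s.items()});print(env.tip_reach)
for n in ["scene","top","wrist"]:
    d=get_image(n);cv2.imwrite(f"pics/{n}0.png",d["img"][:,:,::-1])
    R=cv2.Rodrigues(np.array(d["rvec"]))[0];print(n,d["fx"],d["cx"],d["cy"],"cam pos",-R.T@np.array(d["tvec"]).ravel(),"\n",R.round(2))
E
```

```text
pics
{'time_s': 0.0, 'q': [51.262, 21.841, 74.388, -0.001, 83.858, -12.336], 'qvel': [-0.005, -0.055, -0.048, 0.04, -0.091, -0.111], 'joint_efforts': [0.0, -44.846, -23.129, -0.0, 0.005, 0.0], 'position': [0.244, 0.492, 0.253], 'tool_rot': [[0.896, -0.001, 0.445], [-0.445, -0.001, 0.896], [-0.0, -1.0, -0.001]], 'ft_force': [-0.101, -0.398, -0.149], 'wrist_torque': [0.007, 0.001, 0.011], 'grip_width': 0.085}
0.022
scene 544.11449524027 282.1043290498655 212.9017338611854 cam pos [1.1348913  0.58724415 0.82361195] 
 [[-0.76  0.65 -0.  ]
 [ 0.44  0.51 -0.74]
 [-0.48 -0.56 -0.67]]
top 472.8603045760104 280.7348606402646 221.87257170483514 cam pos [ 0.5164766  -0.02710669  1.23866233] 
 [[ 0.03 -1.    0.02]
 [-0.99 -0.03 -0.1 ]
 [ 0.1  -0.02 -1.  ]]
wrist 319.5880671703563 280.2911037471131 211.56723857663087 cam pos [0.17183736 0.52883861 0.37298149] 
 [[ 0.45  0.9  -0.  ]
 [ 0.85 -0.42  0.32]
 [ 0.28 -0.14 -0.95]]
```

View pics/scene0.png

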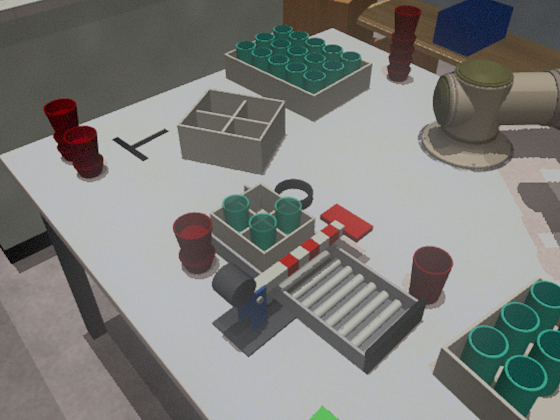

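View pics/top0.png

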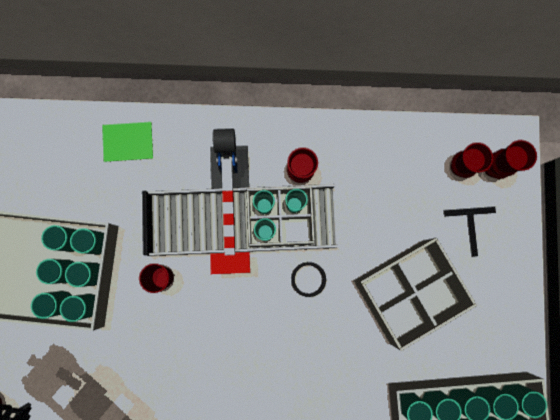

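View pics/wrist0.png

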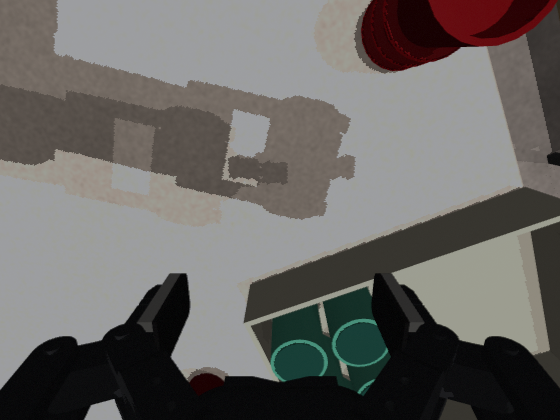

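Scene view: the lane holds a small crate with three green glasses. The paddle is at (347,222), the counterweight at (233,283), the red tumbler at (430,275), the stack at (195,240) and the tape at (294,192).

Candidates for the crate in the top view: the small 2x2 crate in the lane (280,217), the empty larger crate (413,293), the large glass crate on the left (50,270), and the one at bottom right (470,400). I choose the one at (280,217), and will check it in a close crop.

```bash
cat > h.py <<'E'
import cv2,numpy as np
from rig import env,get_image
def ray(d,px):
    R=cv2.Rodrigues(np.array(d["rvec"],float))[0];t=np.array(d["tvec"],float).ravel()
    c=-R.T@t;K=np.array([[d["fx"],0,d["cx"]],[0,d["fy"],d["cy"]],[0,0,1]])
    return c,(R.T@np.linalg.inv(K)@np.c_[np.atleast_2d(px),np.ones(len(np.atleast_2d(px)))].T).T
def onz(d,px,z):
    c,v=ray(d,px);return c+v*((z-c[2])/v[:,2])[:,None]
def proj(d,P):
    K=np.array([[d["fx"],0,d["cx"]],[0,d["fy"],d["cy"]],[0,0,1]])
    return cv2.projectPoints(np.atleast_2d(np.array(P,float)),np.array(d["rvec"],float),np.array(d["tvec"],float),K,None)[0][:,0]
def red(d):
    h=cv2.cvtColor(d["img"],cv2.COLOR_RGB2HSV)
    return (((h[...,0]<8)|(h[...,0]>172))&(h[...,1]>150)&(h[...,2]>170)).astype(np.uint8)
E
python3 - <<'E'
from h import *
d=get_image("top")
im=d["img"][:,:,::-1]
cv2.imwrite("pics/crop1.png",cv2.resize(im[125:300,130:350],None,fx=3.4,fy=3.4,interpolation=cv2.INTER_CUBIC))
m=red(d);n,l,st,ce=cv2.connectedComponentsWithStats(m)
for i in range(1,n):
    if st[i,4]>20: print(st[i],ce[i],onz(d,ce[i],.091).round(4))
s=get_image("scene");m=red(s);n,l,st,ce=cv2.connectedComponentsWithStats(m)
for i in range(1,n):
    if st[i,4]>20: print("s",st[i],ce[i],onz(s,ce[i],.091).round(4))
E
```

```text
[223 191   9  11  87] [227.02298851 195.81609195] [[0.6892 0.082  0.091 ]]
[224 214   9  11  89] [227.8988764  218.62921348] [[0.6332 0.0778 0.091 ]]
[224 237  10  11  90] [228.8        242.01111111] [[0.5763 0.0735 0.091 ]]
[211 253  39  21 711] [229.5302391  263.11673699] [[0.5255 0.0698 0.091 ]]
s [346 214  10  10  39] [350.97435897 217.84615385] [[0.5121 0.0714 0.091 ]]
s [355 221  14  11  47] [362.38297872 224.21276596] [[0.5085 0.0989 0.091 ]]
```

View pics/crop1.png

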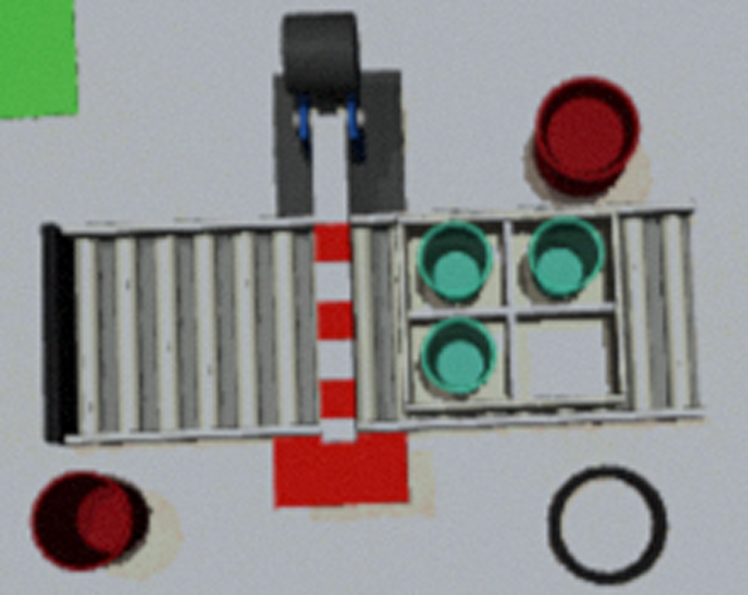

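```bash
python3 - <<'E'
from h import *
d=get_image("top"); s=get_image("scene")
C=lambda *p:[(x/3.4+130,y/3.4+125) for x,y in p]
f=onz(d,C((62,232),(692,210)),.045);n=onz(d,C((65,440),(705,412)),.045)
print("far",f.round(4),"near",n.round(4))
for a in(f,n): v=a[1]-a[0];print("yaw",np.degrees(np.arctan2(v[0],-v[1])))
# paddle corners via minAreaRect
m=red(d);nn,l,st,ce=cv2.connectedComponentsWithStats(m);i=1+np.argmax(st[1:,4])
r=cv2.minAreaRect(cv2.findContours((l==i).astype(np.uint8),0,1)[0][0]);print(r)
print("paddle",onz(d,cv2.boxPoints(r),.091).round(4))
print("stop top edges z.078",onz(d,C((58,228),(60,440),(75,236),(75,436)),.078).round(4))
print("crate rim z.093: FL,BL,BR,FR",onz(d,C((404,222),(617,212),(628,402),(406,410)),.093).round(4))
# bystanders
print("tumbler rim z.095",onz(d,C((80,521)),.095),"stack rim .109",onz(d,C((587,130)),.109),"tape .024",onz(d,C((608,525)),.024))
cv2.imwrite("pics/scrop.png",cv2.resize(s["img"][150:370,170:450,::-1],None,fx=2.7,fy=2.7,interpolation=cv2.INTER_CUBIC))
E
```

```text
far [[ 0.6967  0.2858  0.045 ]
 [ 0.7278 -0.1848  0.045 ]] near [[ 0.5421  0.2754  0.045 ]
 [ 0.5758 -0.1969  0.045 ]]
yaw 3.7749921876698407
yaw 4.082647260427266
((229.67491149902344, 262.87298583984375), (19.22463035583496, 38.1295166015625), 87.70938873291016)
paddle [[0.5461 0.1171 0.091 ]
 [0.5523 0.0254 0.091 ]
 [0.5061 0.022  0.091 ]
 [0.5    0.1134 0.091 ]]
stop top edges z.078 [[0.6946 0.2802 0.078 ]
 [0.5413 0.2705 0.078 ]
 [0.6891 0.2677 0.078 ]
 [0.5445 0.26   0.078 ]]
crate rim z.093: FL,BL,BR,FR [[ 0.7041  0.0292  0.093 ]
 [ 0.7161 -0.1242  0.093 ]
 [ 0.5791 -0.1348  0.093 ]
 [ 0.569   0.0233  0.093 ]]
tumbler rim z.095 [[0.48463277 0.24918337 0.095     ]] stack rim .109 [[ 0.77205138 -0.10012011  0.109     ]] tape .024 [[ 0.48997707 -0.12808905  0.024     ]]
```

View pics/scrop.png

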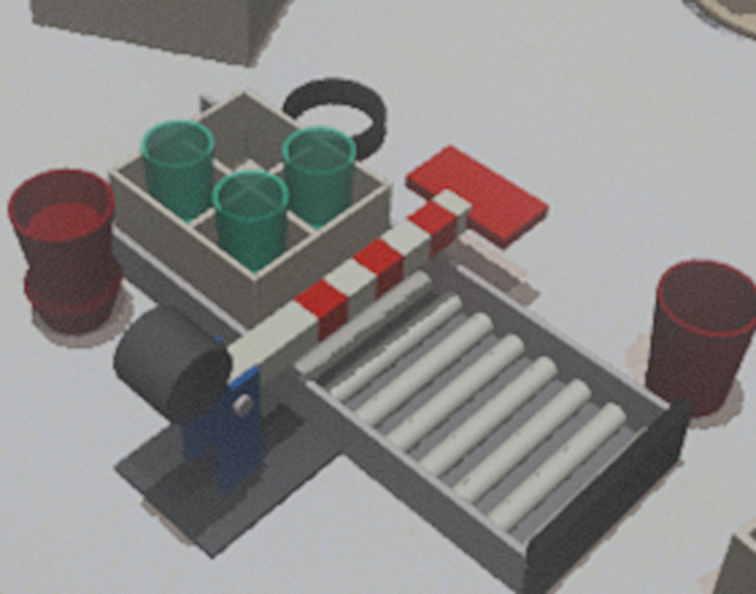

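Crop check: the chosen crate is the smaller 2x2 one in the lane, and it holds three greens. The rim measures about 137 x 154 mm, which fits the 140 x 160 given.

Estimates from the measurements:
- **Lane:** origin about (0.635, 0.077), yaw about 4°. The fences are 154 mm apart against 156 expected, and the stop is about 0.19–0.20 ahead.
- **Crate:** lane y about -0.129.

Plan: keep the gripper open with the jaw axis across the lane, and tilt it so the fingers point forward along +y. One finger hooks under the paddle from the -y side, with the body outside the crate. The same orientation then pushes the crate.

First I yaw and move clear.

Emit:
carry_out(
  targets=[
    [[0,20,-40,60,0,0,-6],[0,40,-80,80,0,0,-12],[0,60,-120,90,0,0,-18],[0,75,-155,90,0,0,-24],[0,90,-190,90,0,0,-30],[0,105,-225,90,0,0,-36],[0,115,-260,90,0,0,-42],[0,125,-295,90,0,0,-48],[0,135,-330,90,0,0,-54],[0,145,-370,90,0,0,-59.5],[0,160,-410,90,0,0,-59.5],[0,170,-450,90,0,0,-59.5],[0,180,-490,90,0,0,-59.5],[0,190,-530,90,0,0,-59.5],[0,195,-570,90,0,0,-59.5],[0,195,-590,90,0,0,-59.5],[0,195,-590,90,0,0,-59.5]],
  ],
)

```text
time_s: 1.77
position: [0.4399, -0.1019, 0.3426]
tool_rot: [[0.066, -0.001, 0.998], [-0.998, -0.001, 0.066], [0.001, -1.0, -0.001]]
ft_force: [-0.5, 0.2, 0.5]
grip_width: 0.085
```

Emit:
carry_out(
  targets=[
    [[0,0,0,0,7,0.5,0],[0,0,0,0,14,1,0],[0,0,0,0,21,1.5,0],[0,0,0,0,28,2,0],[0,0,0,0,35,2.4,0],[0,0,0,0,42,2.9,0],[0,0,0,0,49,3.4,0],[0,0,0,0,54.9,3.8,0],[0,0,0,0,54.9,3.8,0],[0,0,0,0,54.9,3.8,0]],
  ],
)

```text
time_s: 2.6
position: [0.4396, -0.0976, 0.3428]
tool_rot: [[0.041, -0.057, 0.998], [-0.573, 0.817, 0.07], [-0.818, -0.575, 0.001]]
ft_force: [-0.0, -0.1, -0.2]
grip_width: 0.0853
```

```bash
python3 - <<'E'
from h import *
s=env.observe();print({k:np.round(v,3).tolist() for k,v in s.items()})
for n in ("scene","top"): cv2.imwrite(f"pics/{n}1.png",get_image(n)["img"][:,:,::-1])
E
```

```text
{'time_s': 2.6, 'q': [-45.229, 21.051, 77.373, 39.046, 121.933, -40.465], 'qvel': [1.234, -2.047, -1.151, -0.645, -0.381, -0.056], 'joint_efforts': [-1.156, -39.442, -20.288, 1.675, 1.619, 0.004], 'position': [0.44, -0.098, 0.343], 'tool_rot': [[0.041, -0.057, 0.998], [-0.573, 0.817, 0.07], [-0.818, -0.575, 0.001]], 'ft_force': [-0.011, -0.119, -0.232], 'wrist_torque': [-0.351, 0.026, 0.04], 'grip_width': 0.085}
```

View pics/scene1.png

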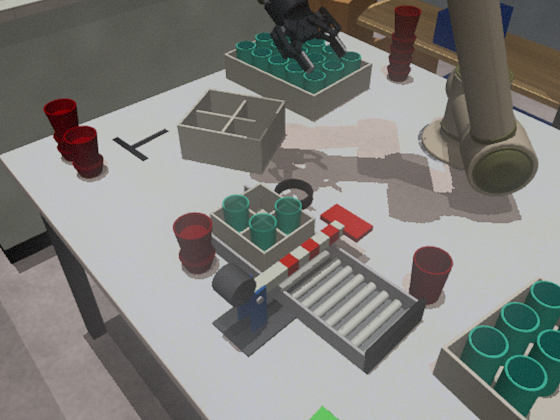

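View pics/top1.png

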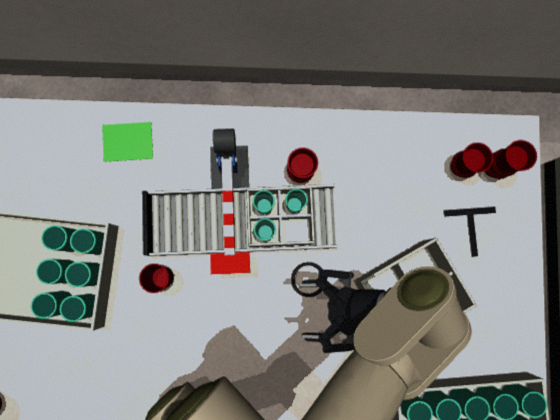

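Scene and top views: the gripper is tilted and pointing along +y, clear of everything. Next I go to the pre-approach pose beside the paddle, at a low hover.

Emit:
carry_out(
  targets=[
    [[0,15,10,-30,0,0,0],[0,30,22,-60,0,0,0],[0,45,34,-90,0,0,0],[0,45,34,-120,0,0,0],[0,45,34,-150,0,0,0],[0,45,34,-180,0,0,0],[0,45,34,-205,0,0,0],[0,45,34,-223,0,0,0],[0,45,34,-223,0,0,0]],
  ],
)

```text
time_s: 3.45
position: [0.4841, -0.0626, 0.1186]
tool_rot: [[0.041, -0.059, 0.997], [-0.572, 0.817, 0.072], [-0.819, -0.573, -0.0]]
ft_force: [-0.3, 0.1, 0.1]
grip_width: 0.0853
```

```bash
python3 - <<'E'
from h import *
s=env.observe();print({k:np.round(s[k],3).tolist() for k in("q","position","ft_force")})
for n in ("scene","top"): d=get_image(n);cv2.imwrite(f"pics/{n}2.png",d["img"][:,:,::-1]);print(proj(d,s["position"]+.022*np.array(s["tool_rot"])[:,1]+.05*np.array(s["tool_rot"])[:,2]))
E
```

```text
{'q': [-39.23, 38.451, 89.53, 36.718, 95.211, -54.86], 'position': [0.484, -0.063, 0.119], 'ft_force': [-0.319, 0.12, 0.074]}
[[305.43391772 188.98734148]]
[[275.60397526 261.27734456]]
```

View pics/scene2.png

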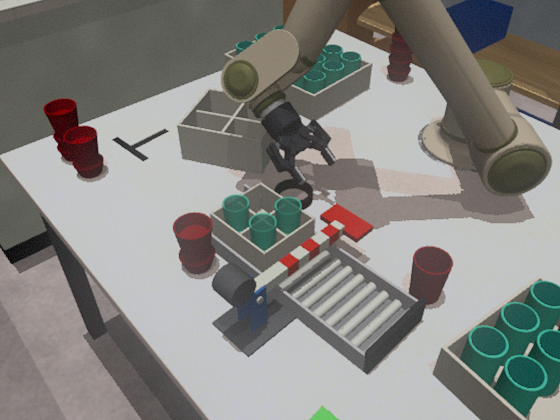

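View pics/top2.png

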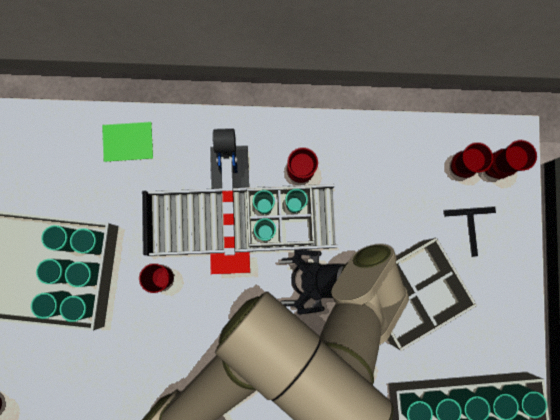

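```bash
python3 - <<'E'
import cv2
a=cv2.imread("pics/top2.png")[215:335,200:360];b=cv2.imread("pics/scene2.png")[90:270,210:400]
cv2.imwrite("pics/c2.png",cv2.resize(a,None,fx=4.8,fy=4.8,interpolation=2))
cv2.imwrite("pics/c2b.png",cv2.resize(b,None,fx=3.3,fy=3.3,interpolation=2))
E
```

```text
(no output)
```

View pics/c2.png

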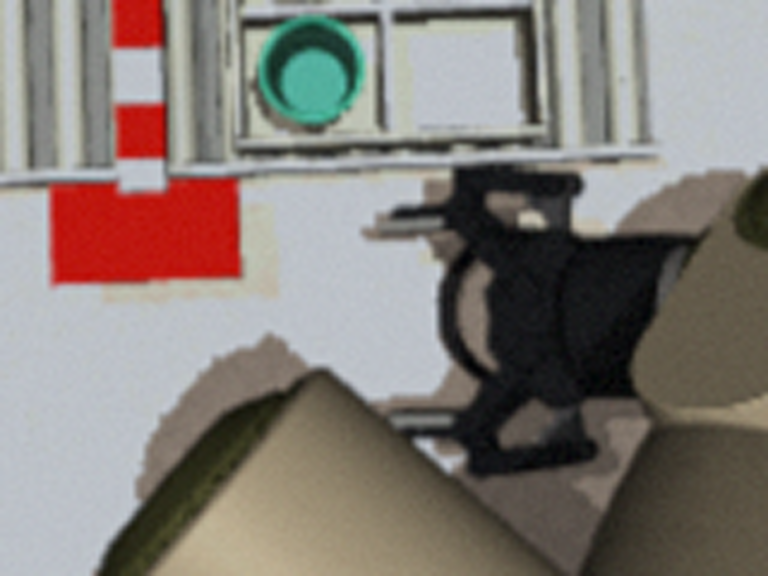

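View pics/c2b.png

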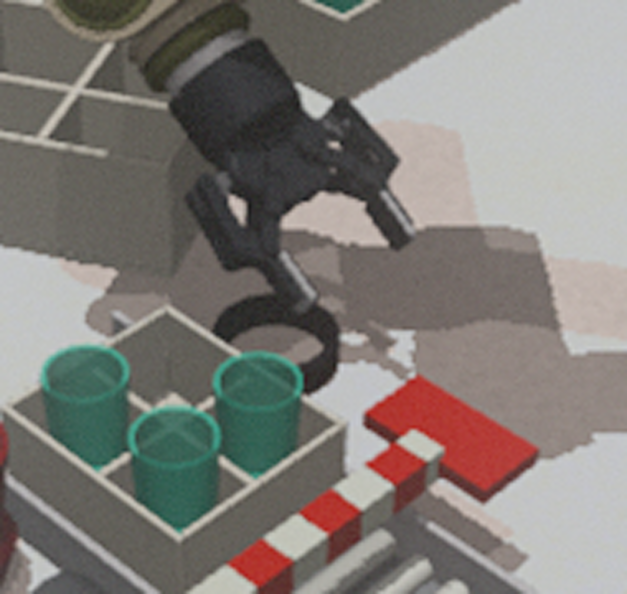

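The fingertip is at top pixel (278,261), against a projection of (276,261), so the tool model holds. I lower and slide the finger under the paddle from the -y side.

Emit:
carry_out(
  targets=[
    [[0,-6,15,-10,0,0,0],[0,-10,30,-25,0,0,0],[0,-10,38,-45,0,0,0],[0,-10,38,-60,0,0,0],[0,-10,38,-70,0,0,0],[0,-10,38,-70,0,0,0],[0,-11,53,-70,0,0,0],[0,-12,68,-70,0,0,0],[0,-13,81,-70,0,0,0],[0,-14,93,-70,0,0,0],[0,-14,93,-70,0,0,0],[0,-14,93,-70,0,0,0]],
  ],
)

```text
time_s: 4.55
position: [0.4704, 0.0304, 0.0507]
tool_rot: [[0.043, -0.058, 0.997], [-0.572, 0.817, 0.072], [-0.819, -0.573, 0.002]]
ft_force: [0.3, 0.1, 0.4]
grip_width: 0.0851
```

```bash
python3 - <<'E'
from h import *
s=env.observe();print({k:np.round(s[k],3).tolist() for k in("q","position","ft_force")})
a=get_image("top")["img"][215:335,170:330,::-1];b=get_image("scene")["img"][130:310,240:430,::-1]
cv2.imwrite("pics/c3.png",np.hstack([cv2.resize(a,(400,300),interpolation=2),cv2.resize(b,(380,300),interpolation=2)]))
E
```

```text
{'q': [-31.82, 42.519, 99.667, 42.263, 80.868, -59.943], 'position': [0.47, 0.03, 0.051], 'ft_force': [0.285, 0.068, 0.363]}
```

View pics/c3.png

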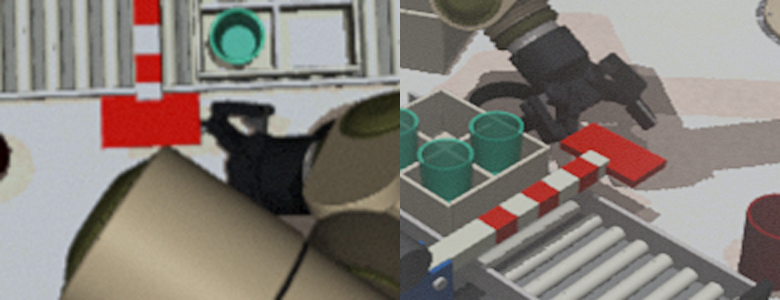

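```bash
python3 - <<'E'
from h import *
d=get_image("top");s=get_image("scene")
cv2.imwrite("pics/t3.png",d["img"][:,:,::-1]);cv2.imwrite("pics/s3.png",s["img"][:,:,::-1])
c1,v1=ray(d,(245,307));c2,v2=ray(s,(515,165));v1,v2=v1[0],v2[0]
A=np.c_[v1,-v2];t=np.linalg.lstsq(A,c2-c1,rcond=None)[0];print(c1+v1*t[0],c2+v2*t[1])
E
```

```text
[0.43260641 0.02269342 0.22080818] [0.32096542 0.27026234 0.24211998]
```

View pics/s3.png

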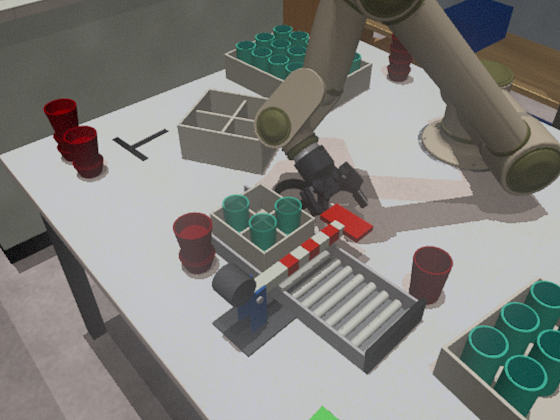

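View pics/t3.png

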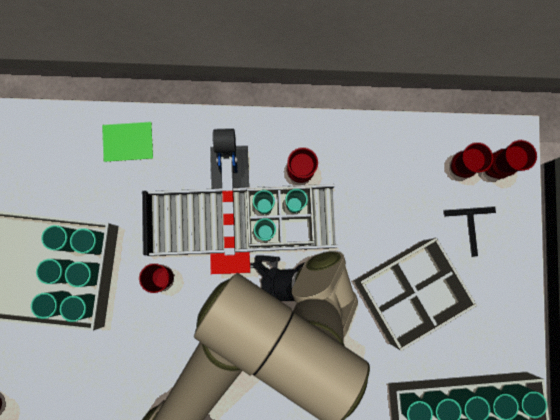

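The finger is under the paddle's edge, with the tip hidden at top pixel (252,262). The elbow and wrist are high and clear. I start the lift along the paddle's arc, half-way first.

Emit:
carry_out(
  targets=[
    [[0,0,0,10,0,0,0],[0,0,0,22,0,0,0],[0,1,0,35,0,0,0],[0,2,0,50,0,0,0],[0,4,0,65,0,0,0],[0,9,1,78,0,0,0],[0,14,1,91,0,0,0],[0,19,1,104,0,0,0],[0,19,1,104,0,0,0]],
  ],
)

```text
time_s: 5.5
position: [0.4906, 0.0304, 0.1572]
tool_rot: [[0.046, -0.054, 0.997], [-0.573, 0.816, 0.071], [-0.818, -0.575, 0.007]]
ft_force: [0.1, -1.4, 0.0]
grip_width: 0.0855
```

```bash
python3 - <<'E'
from h import *
s=env.observe();print({k:np.round(s[k],3).tolist() for k in("q","position","ft_force")})
cv2.imwrite("pics/s4.png",get_image("scene")["img"][:,:,::-1])
E
```

```text
{'q': [-30.67, 32.822, 92.973, 42.454, 92.222, -48.465], 'position': [0.491, 0.03, 0.157], 'ft_force': [0.102, -1.403, 0.017]}
```

View pics/s4.png

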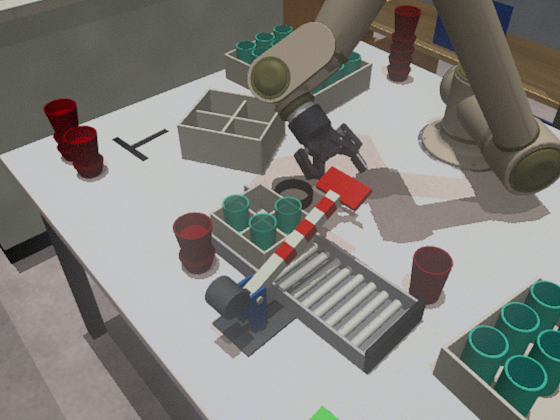

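The boom has risen with the finger; the paddle is at (343,187). I continue the arc past balance.

Emit:
carry_out(
  targets=[
    [[0,6,1,13,0,0,0],[0,13,1,25,0,0,0],[0,20,2,37,0,0,0],[0,28,2,49,0,0,0],[0,36,3,60,0,0,0],[0,44,3,71,0,0,0],[0,53,4,81,0,0,0],[0,61,5,91,0,0,0],[0,71,5,100,0,0,0],[0,81,6,109,0,0,0],[0,91,7,118,0,0,0],[0,91,7,118,0,0,0],[0,91,7,118,0,0,0]],
  ],
)

```text
time_s: 6.63
position: [0.5801, 0.0377, 0.2717]
tool_rot: [[0.042, -0.057, 0.997], [-0.572, 0.818, 0.071], [-0.82, -0.573, 0.001]]
ft_force: [1.7, 1.3, -0.6]
grip_width: 0.0849
```

```bash
python3 - <<'E'
from h import *
s=env.observe();print({k:np.round(s[k],3).tolist() for k in("q","position","ft_force")})
cv2.imwrite("pics/s5.png",get_image("scene")["img"][:,:,::-1])
E
```

```text
{'q': [-25.663, 31.875, 71.167, 47.617, 105.419, -28.683], 'position': [0.58, 0.038, 0.272], 'ft_force': [1.655, 1.288, -0.602]}
```

View pics/s5.png

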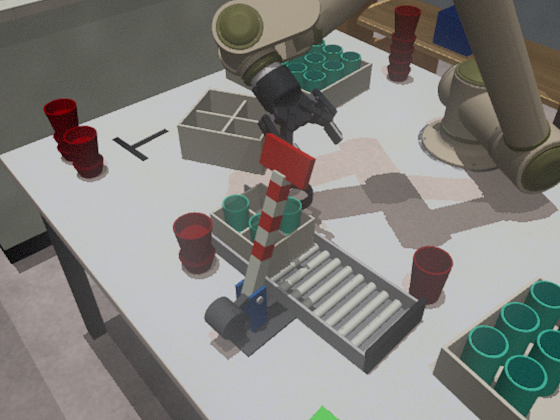

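Emit:
carry_out(
  targets=[
    [[0,8,0,6,0,0,0],[0,16,0,12,0,0,0],[0,16,0,12,0,0,0],[0,-10,0,15,0,0,0],[0,-30,-20,20,0,0,0],[0,-40,-50,20,0,0,0],[0,-40,-80,20,0,0,0],[0,-40,-80,20,0,0,0]],
  ],
)

```text
time_s: 7.35
position: [0.5398, -0.0464, 0.2914]
tool_rot: [[0.039, -0.054, 0.998], [-0.572, 0.818, 0.066], [-0.819, -0.573, 0.001]]
ft_force: [0.2, 0.2, 0.3]
grip_width: 0.0855
```

```bash
python3 - <<'E'
from h import *
s=env.observe();print({k:np.round(s[k],3).tolist() for k in("q","position","ft_force")})
a=get_image("scene")["img"];b=get_image("top")["img"]
cv2.imwrite("pics/s6.png",a[:,:,::-1]);cv2.imwrite("pics/t6.png",b[:,:,::-1])
E
```

```text
{'q': [-34.645, 29.759, 71.575, 44.125, 112.721, -33.635], 'position': [0.54, -0.046, 0.291], 'ft_force': [0.235, 0.207, 0.327]}
```

View pics/s6.png

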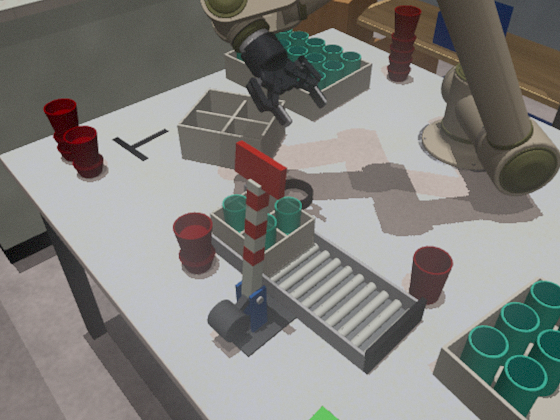

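View pics/t6.png

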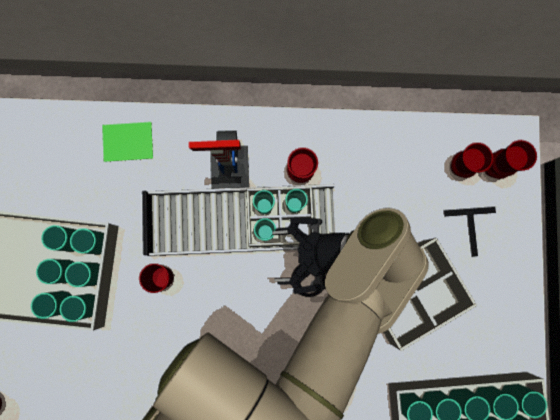

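```bash
python3 - <<'E'
from h import *
s=get_image("scene");d=get_image("top")
ex=np.array([.9976,.0698,0]);ey=np.array([-.0698,.9976,0]);O=np.array([.635,.077,0])
for th in (1.2,1.3,1.45):
    P=O+ex*(.145-.28*np.cos(th))+np.array([0,0,.085+.28*np.sin(th)])
    Q=np.array([P-ey*.0475,P+ey*.0475]); print(th,"top",proj(d,Q).round(0).tolist(),"scene",proj(s,Q).round(0).tolist())
print("empty crate top corners z=.1",onz(d,[(355,281),(436,241),(474,305),(399,348)],.1).round(3))
print("scene corner top(240,131)->z.1",onz(s,[(210,91),(286,102),(242,131),(180,125)],.1).round(3), "bottom corner z0",onz(s,[(240,168)],0).round(3),onz(s,[(242,131)],.12).round(3))
C=lambda *p:np.array([(x/3.4+130,y/3.4+125) for x,y in p])
cv2.imwrite("pics/crop6.png",cv2.resize(d["img"][125:300,130:350,::-1],None,fx=3.4,fy=3.4,interpolation=2))
E
```

```text
1.2 top [[241.0, 180.0], [191.0, 182.0]] scene [[271.0, 133.0], [316.0, 159.0]]
1.3 top [[240.0, 166.0], [190.0, 167.0]] scene [[259.0, 135.0], [304.0, 161.0]]
1.45 top [[239.0, 143.0], [188.0, 145.0]] scene [[238.0, 141.0], [283.0, 169.0]]
empty crate top corners z=.1 [[ 0.491 -0.233  0.1  ]
 [ 0.592 -0.429  0.1  ]
 [ 0.441 -0.52   0.1  ]
 [ 0.336 -0.339  0.1  ]]
scene corner top(240,131)->z.1 [[ 0.445 -0.51   0.1  ]
 [ 0.329 -0.337  0.1  ]
 [ 0.496 -0.305  0.1  ]
 [ 0.594 -0.423  0.1  ]] bottom corner z0 [[ 0.512 -0.3    0.   ]] [[ 0.514 -0.28   0.12 ]]
```

View pics/crop6.png

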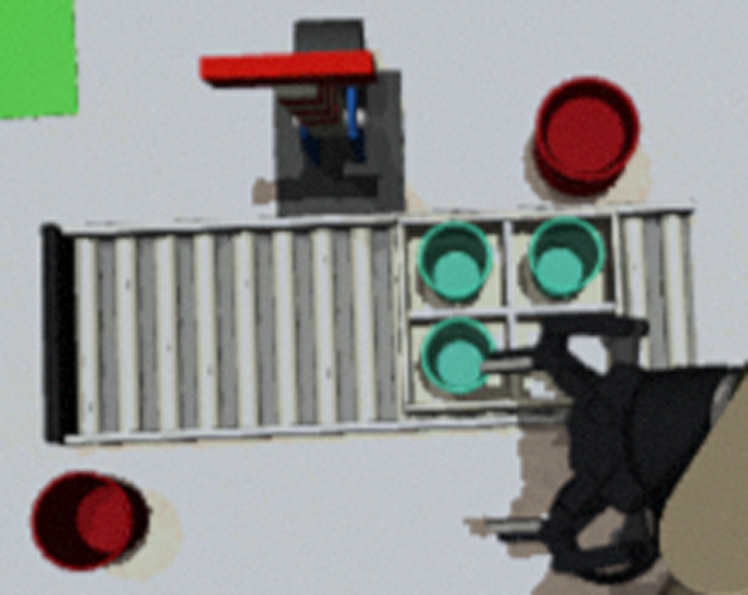

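The top view shows the paddle edge at (189–240,145), which matches the 1.45 rad prediction, so the boom stands on its own. The crate has not moved. Next I reduce the tilt, half-close the fingers and go behind the crate at height.

Emit:
carry_out(
  targets=[
    [[0.35,0,-30,5,0,0,0],[0.35,15,-60,10,-4,-0.3,0],[0.35,35,-90,10,-8,-0.6,0],[0.35,60,-120,10,-13,-0.9,0],[0.35,85,-140,10,-13,-0.9,0],[0.35,109,-152,0,-13,-0.9,0],[0.35,109,-152,-25,-13,-0.9,0],[0.35,109,-152,-55,-13,-0.9,0],[0.35,109,-152,-85,-13,-0.9,0],[0.35,109,-152,-105,-13,-0.9,0],[0.35,109,-152,-105,-13,-0.9,0],[0.35,109,-152,-105,-13,-0.9,0]],
  ],
)

```text
time_s: 8.55
position: [0.6496, -0.1932, 0.1871]
tool_rot: [[0.054, -0.048, 0.997], [-0.74, 0.669, 0.072], [-0.67, -0.742, 0.0]]
ft_force: [-0.1, 0.3, 0.7]
grip_width: 0.055
```

```bash
python3 - <<'E'
from h import *
s=env.observe();print({k:np.round(s[k],3).tolist() for k in("q","position","tool_rot","ft_force","grip_width")})
a=get_image("scene");b=get_image("top");R=np.array(s["tool_rot"])
for n,d in(("s",a),("t",b)):
  print(n,proj(d,[s["position"]+.022*R[:,1]+o*R[:,2] for o in(-.035,.035)]).round(0).tolist())
cv2.imwrite("pics/s7.png",a["img"][:,:,::-1]);cv2.imwrite("pics/t7.png",b["img"][:,:,::-1])
E
```

```text
{'q': [-36.981, 47.683, 46.75, 33.13, 112.454, -35.645], 'position': [0.65, -0.193, 0.187], 'tool_rot': [[0.054, -0.048, 0.997], [-0.74, 0.669, 0.072], [-0.67, -0.742, 0.0]], 'ft_force': [-0.051, 0.252, 0.679], 'grip_width': 0.055}
s [[231.0, 148.0], [205.0, 163.0]]
t [[339.0, 227.0], [337.0, 196.0]]
```

View pics/s7.png

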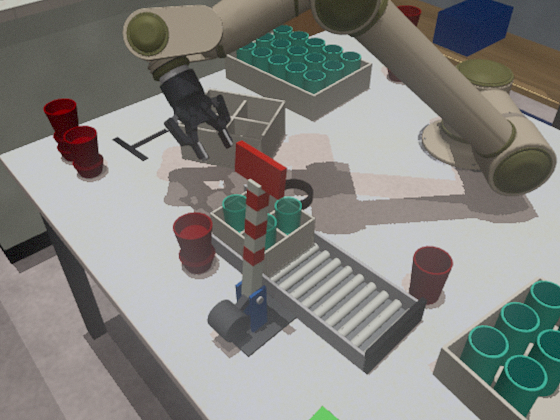

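View pics/t7.png

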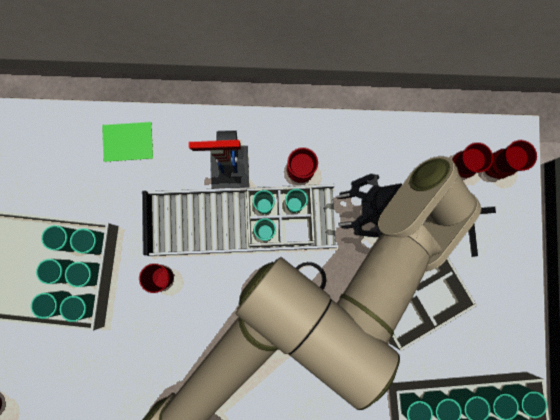

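Fingers are at top pixels (348,192) and (345,230), centred on the lane behind the crate. I descend, then look.

Emit:
carry_out(
  targets=[
    [[0.35,0,-2,-25,0,0,0],[0.35,0,-4,-50,0,0,0],[0.35,0,-4,-75,0,0,0],[0.35,0,-4,-100,0,0,0],[0.35,0,-4,-117,0,0,0],[0.35,0,-4,-117,0,0,0],[0.35,0,-4,-117,0,0,0]],
  ],
)

```text
time_s: 9.23
position: [0.65, -0.1985, 0.0716]
tool_rot: [[0.055, -0.045, 0.997], [-0.742, 0.667, 0.071], [-0.669, -0.744, 0.003]]
ft_force: [-0.7, 0.3, 0.2]
grip_width: 0.0556
```

```bash
python3 - <<'E'
from h import *
s=env.observe();print({k:np.round(s[k],3).tolist() for k in("q","position","ft_force","grip_width")})
a=get_image("scene");b=get_image("top")
cv2.imwrite("pics/c8.png",np.hstack([cv2.resize(b["img"][130:280,200:400,::-1],(400,300),interpolation=2),cv2.resize(a["img"][90:270,150:350,::-1],(400,360),interpolation=2)[:300]]))
E
```

```text
{'q': [-37.296, 53.985, 52.657, 30.968, 102.06, -42.743], 'position': [0.65, -0.198, 0.072], 'ft_force': [-0.702, 0.346, 0.227], 'grip_width': 0.056}
```

View pics/c8.png

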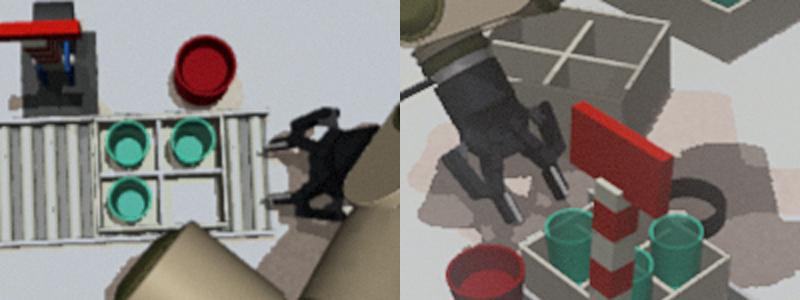

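Emit:
carry_out(
  targets=[
    [[0.35,-0.7,10,0,0,0,0],[0.35,-1.4,20,0,0,0,0],[0.35,-2,28,0,0,0,0],[0.35,-2.3,33,0,0,0,0],[0.35,-2.6,37,0,0,0,0],[0.35,-2.9,41,0,0,0,0],[0.35,-3.1,45,0,0,0,0],[0.35,-3.4,49,0,0,0,0],[0.35,-3.7,53,0,0,0,0],[0.35,-4,57,0,0,0,0],[0.35,-4.3,61,0,0,0,0],[0.35,-4.6,66,0,0,0,0],[0.35,-5,71,0,0,0,0],[0.35,-5.3,76,0,0,0,0],[0.35,-5.7,81,0,0,0,0],[0.35,-6,86,0,0,0,0],[0.35,-6.4,91,0,0,0,0],[0.35,-6.7,96,0,0,0,0],[0.35,-7,100,0,0,0,0],[0.35,-7,100,0,0,0,0]],
  ],
)

```text
time_s: 11.0
position: [0.6424, -0.0971, 0.0704]
tool_rot: [[0.054, -0.047, 0.997], [-0.741, 0.668, 0.072], [-0.67, -0.743, 0.001]]
ft_force: [-0.3, 0.4, -0.3]
grip_width: 0.0557
```

```bash
python3 - <<'E'
from h import *
s=env.observe();print({k:np.round(s[k],3).tolist() for k in("q","position","ft_force","grip_width")})
a=get_image("scene");b=get_image("top")
cv2.imwrite("pics/c9.png",np.hstack([cv2.resize(b["img"][130:280,170:370,::-1],(400,300),interpolation=2),cv2.resize(a["img"][90:270,170:370,::-1],(400,360),interpolation=2)[:300]]))
E
```

```text
{'q': [-30.922, 49.651, 63.498, 33.364, 93.501, -41.084], 'position': [0.642, -0.097, 0.07], 'ft_force': [-0.279, 0.362, -0.272], 'grip_width': 0.056}
```

View pics/c9.png

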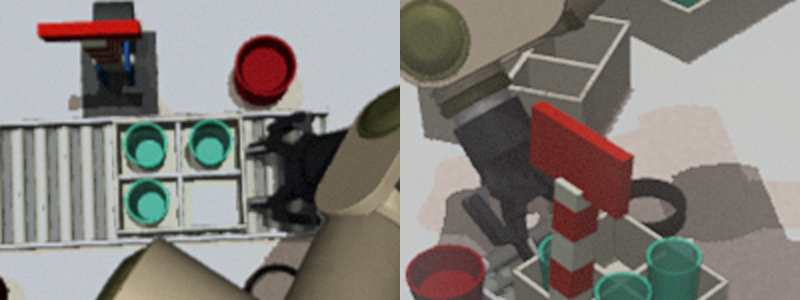

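The crate has moved about 48 mm, square in the lane, with the glasses upright. I keep pushing.

Emit:
carry_out(
  targets=[
    [[0.35,-0.2,3,0,0,0,0],[0.35,-0.6,8,0,0,0,0],[0.35,-1,14,0,0,0,0],[0.35,-1.4,20,0,0,0,0],[0.35,-1.8,26,0,0,0,0],[0.35,-2.2,32,0,0,0,0],[0.35,-2.7,38,0,0,0,0],[0.35,-3.1,44,0,0,0,0],[0.35,-3.5,50,0,0,0,0],[0.35,-3.9,56,0,0,0,0],[0.35,-4.3,62,0,0,0,0],[0.35,-4.8,68,0,0,0,0],[0.35,-5.2,74,0,0,0,0],[0.35,-5.6,80,0,0,0,0],[0.35,-6,86,0,0,0,0],[0.35,-6.4,92,0,0,0,0],[0.35,-6.8,97,0,0,0,0],[0.35,-7,101,0,0,0,0],[0.35,-7.3,104,0,0,0,0],[0.35,-7.3,104,0,0,0,0]],
  ],
)

```text
time_s: 12.77
position: [0.6351, 0.0065, 0.0704]
tool_rot: [[0.054, -0.047, 0.997], [-0.741, 0.668, 0.072], [-0.67, -0.743, 0.001]]
ft_force: [-0.2, -1.1, -0.6]
grip_width: 0.0556
```

```bash
python3 - <<'E'
from h import *
s=env.observe();print({k:np.round(s[k],3).tolist() for k in("q","position","ft_force","grip_width")})
a=get_image("scene");b=get_image("top")
cv2.imwrite("pics/c10.png",np.hstack([cv2.resize(b["img"][130:280,130:330,::-1],(400,300),interpolation=2),cv2.resize(a["img"][110:310,170:437,::-1],(400,300),interpolation=2)]))
E
```

```text
{'q': [-23.34, 46.571, 71.078, 36.609, 85.862, -38.046], 'position': [0.635, 0.006, 0.07], 'ft_force': [-0.216, -1.065, -0.582], 'grip_width': 0.056}
```

View pics/c10.png

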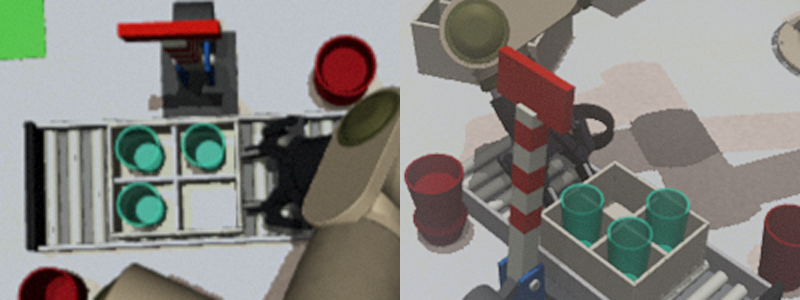

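```bash
python3 - <<'E'
from h import *
b=get_image("top")
ey=np.array([-.0698,.9976,0]);ex=np.array([.9976,.0698,0]);O=np.array([.635,.077,0])
for p,z in(((184.5,192.5),.093),((185.5,247.5),.093),((248.5,191),.093),((250,246),.093),((152,223),.078)):
    w=onz(b,[p],z)[0]-O;w[2]=0;print(p,(w@ex).round(4),(w@ey).round(4))
cv2.imwrite("pics/c11.png",cv2.resize(b["img"][180:265,135:265,::-1],None,fx=6,fy=6,interpolation=2))
E
```

```text
(184.5, 192.5) 0.0664 0.1042
(185.5, 247.5) -0.0677 0.1049
(248.5, 191) 0.0639 -0.0517
(250, 246) -0.0707 -0.0504
(152, 223) -0.0035 0.1878
```

View pics/c11.png

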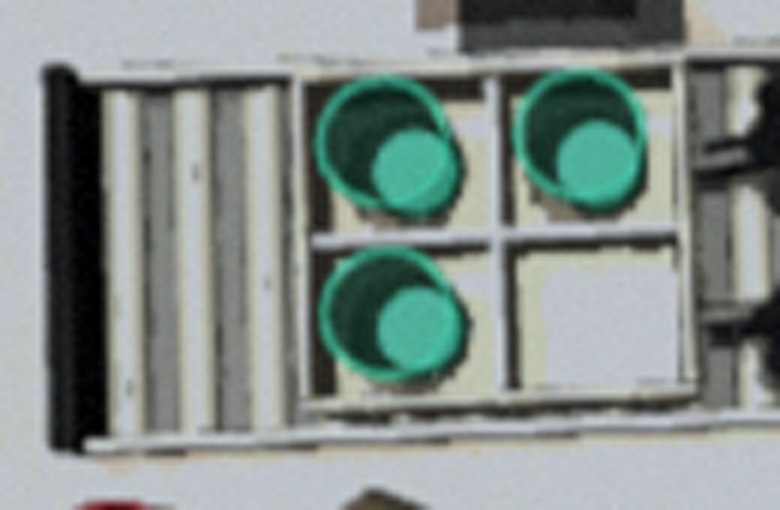

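The crate's centre is at lane y of about +0.027, leaving about 94–98 mm to go. I push 86 mm, then feel for the stop.

Emit:
carry_out(
  targets=[
    [[0.35,-0.2,3,0,0,0,0],[0.35,-0.6,8,0,0,0,0],[0.35,-0.9,13,0,0,0,0],[0.35,-1.3,18,0,0,0,0],[0.35,-1.6,23,0,0,0,0],[0.35,-2,28,0,0,0,0],[0.35,-2.3,33,0,0,0,0],[0.35,-2.7,38,0,0,0,0],[0.35,-3,43,0,0,0,0],[0.35,-3.4,48,0,0,0,0],[0.35,-3.7,53,0,0,0,0],[0.35,-4.1,58,0,0,0,0],[0.35,-4.4,63,0,0,0,0],[0.35,-4.8,68,0,0,0,0],[0.35,-5.1,73,0,0,0,0],[0.35,-5.4,77,0,0,0,0],[0.35,-5.6,80,0,0,0,0],[0.35,-5.8,83,0,0,0,0],[0.35,-6,86,0,0,0,0],[0.35,-6,86,0,0,0,0]],
  ],
)

```text
time_s: 14.58
position: [0.6291, 0.0923, 0.0704]
tool_rot: [[0.054, -0.047, 0.997], [-0.741, 0.668, 0.071], [-0.67, -0.743, 0.001]]
ft_force: [-0.2, 0.2, -0.7]
grip_width: 0.0551
```

Emit:
carry_out(
  targets=[
    [[0.35,-0.1,2,0,0,0,0],[0.35,-0.3,4,0,0,0,0],[0.35,-0.4,6,0,0,0,0]],
  ],
)

```text
time_s: 14.83
position: [0.629, 0.0975, 0.0704]
tool_rot: [[0.054, -0.046, 0.998], [-0.741, 0.667, 0.07], [-0.669, -0.743, 0.002]]
ft_force: [0.6, -3.5, -0.6]
grip_width: 0.0553
```

```bash
python3 - <<'E'
from h import *
s=env.observe();print({k:np.round(s[k],3).tolist() for k in("q","position","ft_force","grip_width")})
b=get_image("top")
cv2.imwrite("pics/c12.png",cv2.resize(b["img"][180:265,135:265,::-1],None,fx=6,fy=6,interpolation=2))
E
```

```text
{'q': [-15.866, 44.956, 75.068, 39.752, 79.87, -34.312], 'position': [0.629, 0.098, 0.07], 'ft_force': [0.618, -3.516, -0.636], 'grip_width': 0.055}
```

View pics/c12.png

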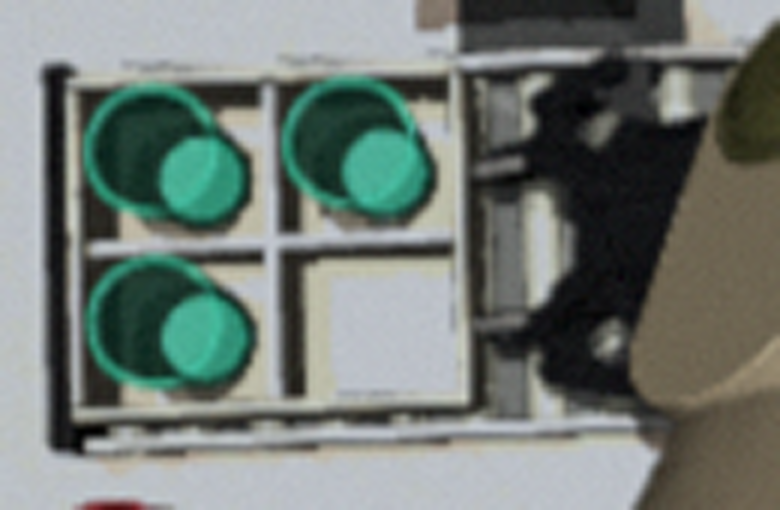

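Force is 3.5 N and the crate's front rim is nearly at the stop. I ease forward a few mm to feel it.

Emit:
carry_out(
  targets=[
    [[0.35,-0.1,1.5,0,0,0,0],[0.35,-0.2,3,0,0,0,0],[0.35,-0.2,3,0,0,0,0]],
  ],
)

```text
time_s: 15.13
position: [0.6287, 0.1009, 0.0704]
tool_rot: [[0.054, -0.046, 0.997], [-0.741, 0.668, 0.071], [-0.669, -0.743, 0.002]]
ft_force: [0.7, -2.5, 0.2]
grip_width: 0.0559
```

Emit:
carry_out(
  targets=[
    [[0.35,-0.1,1.5,0,0,0,0],[0.35,-0.2,3,0,0,0,0],[0.35,-0.2,3,0,0,0,0]],
  ],
)

```text
time_s: 15.38
position: [0.6285, 0.1036, 0.0704]
tool_rot: [[0.054, -0.046, 0.997], [-0.741, 0.667, 0.071], [-0.669, -0.743, 0.002]]
ft_force: [-0.7, -4.5, 0.9]
grip_width: 0.0558
```

```bash
python3 - <<'E'
from h import *
s=env.observe();print({k:np.round(s[k],3).tolist() for k in("q","position","ft_force","grip_width")})
b=get_image("top")
cv2.imwrite("pics/c13.png",cv2.resize(b["img"][180:265,135:265,::-1],None,fx=6,fy=6,interpolation=2))
E
```

```text
{'q': [-15.338, 44.885, 75.244, 39.949, 79.506, -34.034], 'position': [0.629, 0.104, 0.07], 'ft_force': [-0.706, -4.469, 0.9], 'grip_width': 0.056}
```

View pics/c13.png

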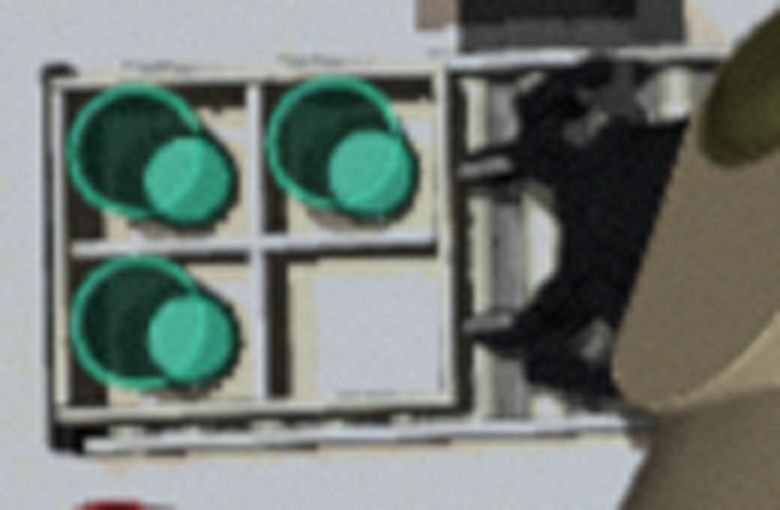

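Emit:
carry_out(
  targets=[
    [[0.35,-0.1,1,0,0,0,0],[0.35,-0.1,2,0,0,0,0],[0.35,-0.1,2,0,0,0,0]],
  ],
)

```text
time_s: 15.68
position: [0.6286, 0.1038, 0.0704]
tool_rot: [[0.054, -0.045, 0.998], [-0.743, 0.665, 0.07], [-0.667, -0.745, 0.002]]
ft_force: [-1.9, -16.2, 2.9]
grip_width: 0.0555
```

Emit:
carry_out(
  targets=[
    [[0.35,-0.1,1,0,0,0,0],[0.35,-0.1,2,0,0,0,0],[0.35,-0.1,2,0,0,0,0]],
  ],
)

```text
time_s: 15.93
position: [0.6286, 0.104, 0.0704]
tool_rot: [[0.054, -0.044, 0.998], [-0.745, 0.663, 0.07], [-0.665, -0.747, 0.002]]
ft_force: [-4.7, -25.9, 4.7]
grip_width: 0.0557
```

```bash
python3 - <<'E'
from h import *
s=env.observe();print({k:np.round(s[k],3).tolist() for k in("q","position","ft_force","grip_width")})
b=get_image("top")
ey=np.array([-.0698,.9976,0]);ex=np.array([.9976,.0698,0]);O=np.array([.635,.077,0])
cv2.imwrite("pics/c14.png",cv2.resize(b["img"][180:265,135:265,::-1],None,fx=6,fy=6,interpolation=2))
E
```

```text
{'q': [-15.228, 44.793, 75.281, 39.763, 79.254, -33.851], 'position': [0.629, 0.104, 0.07], 'ft_force': [-4.683, -25.936, 4.679], 'grip_width': 0.056}
```

View pics/c14.png

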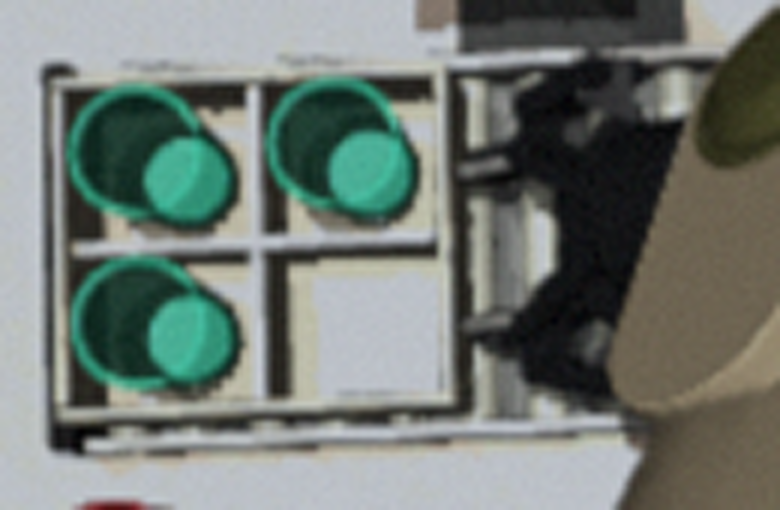

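The force rose from 4.5 to 26 N with no motion, so the crate is hard against the stop. I back off and lift clear.

Emit:
carry_out(
  targets=[
    [[0.35,0.3,-4,0,0,0,0],[0.35,0.6,-9,0,0,0,0],[0.35,1.4,-20,0,0,0,0],[0.35,2.8,-40,0,0,0,0],[0.35,4.9,-70,10,0,0,0],[0.35,4.9,-90,35,0,0,0],[0.35,4.9,-100,65,0,0,0],[0.35,0,-110,95,0,0,0],[0.35,-10,-120,125,0,0,0],[0.35,-20,-130,155,0,0,0],[0.35,-20,-130,155,0,0,0],[0.35,-20,-130,155,0,0,0]],
  ],
)

```text
time_s: 16.98
position: [0.6083, -0.023, 0.2267]
tool_rot: [[0.055, -0.044, 0.998], [-0.742, 0.667, 0.07], [-0.668, -0.744, 0.004]]
ft_force: [0.0, -0.4, -0.8]
grip_width: 0.0555
```

```bash
python3 - <<'E'
from h import *
s=env.observe();print({k:np.round(s[k],3).tolist() for k in("time_s","qvel","position","ft_force")})
a=get_image("scene");b=get_image("top")
cv2.imwrite("pics/s15.png",a["img"][:,:,::-1]);cv2.imwrite("pics/t15.png",b["img"][:,:,::-1])
E
```

```text
{'time_s': 16.983, 'qvel': [1.048, 2.728, 2.248, -0.224, -1.104, -0.174], 'position': [0.608, -0.023, 0.227], 'ft_force': [0.049, -0.352, -0.788]}
```

View pics/s15.png

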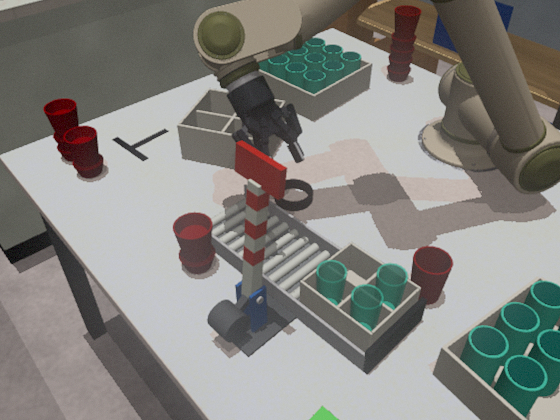

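View pics/t15.png

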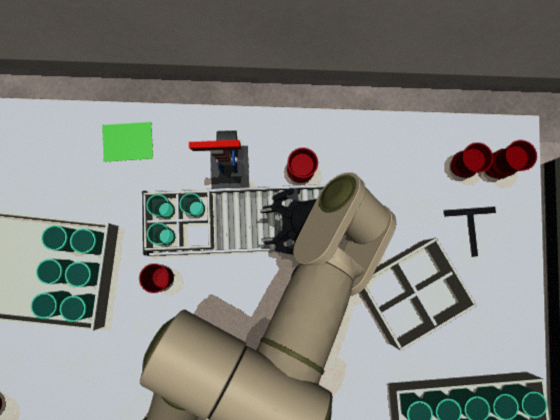

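Emit:
carry_out(
  targets=[
    [[0.35,0,0,10,0,0,0],[0.35,0,0,10,0,0,0],[0.35,0,0,10,0,0,0],[0.35,0,0,10,0,0,0],[0.35,0,0,10,0,0,0],[0.35,0,0,10,0,0,0]],
  ],
)

```text
time_s: 17.58
position: [0.6082, -0.0223, 0.235]
tool_rot: [[0.053, -0.047, 0.997], [-0.741, 0.668, 0.071], [-0.669, -0.743, 0.001]]
ft_force: [0.7, -0.1, -0.5]
grip_width: 0.0555
```

```bash
python3 - <<'E'
from h import *
b=get_image("top");a=get_image("scene")
ey=np.array([-.0698,.9976,0]);ex=np.array([.9976,.0698,0]);O=np.array([.635,.077,0])
P=[]
for x,y in((58,85),(62,412),(440,72),(450,402)):
    w=onz(b,[(x/6+135,y/6+180)],.093)[0]-O;P.append((w@ex,w@ey))
print(np.round(P,4),np.mean(P,0))
for n,d,box in(("top",b,(slice(120,300),slice(130,350))),("scene",a,(slice(210,310),slice(170,230))),):
    old=cv2.imread(f"pics/{n}0.png")[:,:,::-1]
    h=lambda i:cv2.cvtColor(i,cv2.COLOR_RGB2HSV)
    for nm,s in ((("tumbler",(slice(258,300),slice(130,182))),("stack",(slice(140,188),slice(280,325)))) if n=="top" else (("tumbler",(slice(240,310),slice(405,460))),("stack",(slice(205,275),slice(170,209))))):
        c=[]
        for i in(old,d["img"]):
            q=h(np.ascontiguousarray(i))[s];m=(((q[...,0]<8)|(q[...,0]>172))&(q[...,1]>120));c.append(np.argwhere(m).mean(0).round(1).tolist())
        print(n,nm,c)
i0=cv2.imread("pics/scene0.png")[172:215,270:320].min(2);i1=a["img"][172:215,270:320].min(2)
print("tape",np.argwhere(i0<50).mean(0),np.argwhere(i1<50).mean(0))
E
```

```text
[[ 0.0661  0.2006]
 [-0.0665  0.2011]
 [ 0.0653  0.0463]
 [-0.069   0.0461]] [-0.00103392  0.12352281]
top tumbler [[19.7, 25.2], [19.7, 25.2]]
top stack [[24.7, 21.7], [24.7, 21.7]]
scene tumbler [[24.9, 28.8], [22.2, 26.4]]
scene stack [[25.4, 22.6], [25.5, 22.7]]
tape [34.42857143 23.14285714] [17.40277778  9.49722222]
```

The crate measures lane (-0.001, +0.1235), which is home. The tumbler and stack centroids are unchanged in the top view. The tape ring is at (294,192) in both scene pictures. Handing in.

```bash
python3 -c "
from rig import env
env.close_job()"
```

```text
the job is handed in; nothing more can be done
```

The barrier arm stands raised by itself and the crate is home against the end stop. I handed the job in at about 17.6 s of the 59 s allowed; no verdict was reported.

**What I did:** I hooked one finger of the open, tilted gripper under the paddle and raised it past balance along its arc. I then pushed the crate about 250 mm along the lane with both fingertips. At the stop the force rose from 4.5 N to 26 N with no further motion. I backed off and lifted the gripper clear.

**Last checks that agreed:**
- **Barrier arm:** the paddle's pixels match the prediction for 1.45 rad.
- **Crate:** its centre is at lane x ≈ -1 mm, y ≈ +123.5 mm, against +125 mm nominal.
- **Glasses:** all three green glasses look upright in the crate.
- **Red tumbler and stack:** their pixel centroids in the top view are unchanged.
- **Robot:** it touches nothing.

**Checks that disagreed:**
- **Tumbler, scene view:** its centroid moved about 3 pixels. I put this down to the crate now partly covering it, since the top view shows no shift.
- **Tape roll:** my darkness-mask comparison gave different centroids before and after, probably because of the arm's shadow, so I did not rely on it. By eye the ring is at the same pixel, (294,192), in both scene pictures.

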